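Sort the stripped-down bioreactor fittings

TASK

Clear up after stripping a bioreactor: set both impellers, hub up, flat in the steel tray, stand both blanking plugs on their heads in the grey parts bin, and stand the loose sample bottle upright in a free bay of the bottle carrier beside the one already there. Set everything down gently on the container's floor rather than dropping it, and leave the glass beaker and the bottle that is already in the carrier standing where they are.

Things in the scene. Friction and masses are not known exactly. Their poses are not given: they have to be found in the camera images.
- impeller_a: Stainless Rushton turbine impeller, one of two alike, standing hub up: round hub 20 mm across and 34 mm tall over its full height, low down a thin disc 39 mm across and six radial blades 11 mm tall (from the underside up), 52 mm across the blade tips. About 90 g. Origin: centre of its underside, z up along the hub. The bare hub above the blades (11 to 34 mm up) is the handiest grip.
- impeller_b: Stainless Rushton turbine impeller, one of two alike, standing hub up: round hub 20 mm across and 34 mm tall over its full height, low down a thin disc 39 mm across and six radial blades 11 mm tall (from the underside up), 52 mm across the blade tips. About 90 g. Origin: centre of its underside, z up along the hub. The bare hub above the blades (11 to 34 mm up) is the handiest grip.
- plug_a: Stainless blanking plug for a head-plate port, one of two alike, standing on its knurled head with the stem up: head 24 mm across and 14 mm tall below, stem 12 mm across above it, 44 mm tall in all. About 50 g. Origin: centre of the head's flat face it stands on, z up along the stem.
- plug_b: Stainless blanking plug for a head-plate port, one of two alike, standing on its knurled head with the stem up: head 24 mm across and 14 mm tall below, stem 12 mm across above it, 44 mm tall in all. About 50 g. Origin: centre of the head's flat face it stands on, z up along the stem.
- bottle: The loose sample bottle of amber glass with a black screw cap and a blank white label: 80 mm tall, body 46 mm across up to 44 mm, shoulder narrowing to a 30 mm neck at 54 mm, cap 36 mm across from 58 to 80 mm. About 110 g. Origin: centre of its underside, z up to the cap.
- kept_bottle: The one already in the carrier, in its middle bay: a sample bottle of amber glass with a black screw cap and a blank white label: 80 mm tall, body 46 mm across up to 44 mm, shoulder narrowing to a 30 mm neck at 54 mm, cap 36 mm across from 58 to 80 mm. About 110 g. Origin: centre of its underside, z up to the cap. It stays there.
- steel_tray: Shallow open rectangular steel instrument tray with a perforated pattern on its floor, for the impellers. Fixed to the bench. 120 mm (its x) by 190 mm (its y) outside, walls 3 mm thick and 25 mm tall with a thin rolled rim 27 mm up, floor 3 mm thick. Origin: centre of its underside.
- parts_bin: Low open rectangular grey plastic bin with a blank paper label on one long side, for the plugs. Fixed to the bench. 112 mm (its x) by 150 mm (its y) outside, walls 3 mm thick and 32 mm tall, floor 3 mm thick. Origin: centre of its underside.
- bottle_carrier: White plastic bottle carrier with three square bays in a row along its y, for the bottles. Fixed to the bench. 74 mm (x) by 214 mm (y) outside, outer walls and the two dividers 4 mm thick and 36 mm tall, floor 4 mm thick; bay centres at y = -70, 0 and +70 mm, each bay 66 mm square inside. The middle bay is taken at the start, both end bays are free. Origin: centre of its underside.
- beaker: Small empty glass beaker, 50 mm across and 60 mm tall, standing on the bench among the things on the robot's side; to be left alone. Origin: centre of its underside.
Mind the look-alikes: they are no part of the job. Leave any pink or yellow look-alike of the plug_a alone.

How it is judged:
By the outcome, as a careful person would: the job done as asked, in the order asked, and still so for the second after the job is handed in, with the robot touching nothing.
It also fails if it takes over 120 s, if anything falls off the work surface, if the arm or the gripper's body presses on something with over 40 N, if the wrist force passes 120 N, or if a joint passes its speed limit or range.

ROBOT

A 7-joint arm with a two-finger parallel gripper is mounted at the origin on the work surface. World frame = base frame: x ahead of the robot, y to its left, z up, the work surface at z = 0. Lengths are in m, angles in degrees, forces in N, time in s.
With the tool pointing down it reaches from about 0.425 to 0.875 m from the base axis. Payload 4.7 kg.
Tool frame: the origin (TCP) lies midway between the tips of the shut fingers; the grasp point (between the pads) lies 19 mm behind it (grip_depth is the distance from the TCP to the grasp point, in m); z points along the fingers, y is the line along which they close (so a half turn about z gives the same grasp; the last joint's range is limited). The gripper opens to 87 mm and grips with 3 to 60 N. Pads are 19 mm wide; open, the fingers measure 117 mm over their backs; the gripper's body (75 mm by 190 mm) begins 51 mm behind the grasp point.
Start: joints at [63.833, 18.392, -4.016, 83.108, 1.295, 78.541, -3.26], TCP at [0.295, -0.579, 0.223] pointing down, gripper open.
Joint ranges: [-163.93, 163.93], [-17.29, 119.83], [-79.2, 71.16], [3.27, 140.29], [-89.18, 269.18], [5.43, 117.66], [-154.24, 154.24]. Speed limits (degrees/s): [147.25, 147.25, 180, 180, 180, 180, 180].

INTERFACE

Orientations are given as a 3x3 rotation matrix whose columns are the frame's x, y, z axes.
In Python, from bench import * gives the robot as it stands.
- The arm moves only by the tool send_rows, never from a script. Its argument "targets" is a list of rows, each a list of 2 entries, a list of its own where there are three numbers: the shift along the world's x, y, z in units of 30 mm (1.0 is 30 mm), then the turn about the world's z in units of 8 degrees (1.0 is 8 degrees). A call has 1 to 20 rows; each row shifts and turns the commanded pose from where the row before left it; what a row does not reach is not made up. A row lasts 1/10 s, in which the tool goes at most 50 mm and 8.59 degrees, less where a joint would pass 70% of its speed; a pose out of reach is approached as far as the arm can. A call is refused whole if a number of a shift passes 1 or a number of a turn 1, either way. A call with a gripper value outside its range is refused whole. "fingers" is the opening, from 0 (shut) to 1 (fully open), set as the call begins (left out, the last holds). The fingers move at their own pace and stop on an object; "grip_force" is the grip in N (left out, the last holds). Time passes only in rows, so rows that do not move let the fingers close. It gives the time, the measured TCP pose, the force, the opening and the grip force at its end, in the units of the state.
- get_obs(): the state, without advancing time (a new reading comes with each control period).
- get_image(name): name is "scene" or "top"; returns a dict with "color" (400x640x3 uint8, red, green, blue), "fx", "fy", "cx", "cy" (pixels), "R" (3x3) and "t" (3): a world point X has camera coordinates R X + t. Camera axes: x right, y down, z forward; pixel columns grow to the right and rows downward; lengths in m; the calibration is good to about 2 mm. A picture is of the moment at which its call begins. There is no depth.
- job_done(): hands the job in; it is judged then, once.
The state is a dict: "time": time; "joint_pos": joint angles; "dq": joint speeds; "tau": joint torques, N m; "tool_pos": TCP position; "eef_rot": TCP orientation; "ft_force": force on the tool from outside, world axes, zero at the start; "ft_torque": the same for the moment, N m; "opening": finger opening in m; "grip_force": force on a finger pad.
Only numpy, scipy, OpenCV 4.12 (cv2) and the standard library are available. Lean on these libraries where they do the work, as an engineer would, in place of code of your own. Each camera call takes 0.05 s, during which the arm holds its last target. There are 200 camera calls.

## Working session

There is one attempt and no reset: what is moved stays moved. The work goes in short steps, Python scripts to look and compute and a tool call to move; the robot and the scene stay as the last step left them, time stands still between calls to the robot, and variables do not carry over. Pictures are saved under pics/ and viewed, at most 14 in all, crops included, and the job is handed in when it is done.

Besides the shell and the picture viewer there is one more tool, called after "Call:" as name(argument=value, ...), one argument or row to a line, values as JSON. send_rows: Moves the arm, as the interface text tells. Its arguments: {"type":"object","properties":{"targets":{"type":"array"},"fingers":{"type":"number"},"grip_force":{"type":"number"}},"required":["targets"]}

```bash
mkdir -p pics
python3 - <<'E'
from bench import *
import cv2
for n in ("scene","top"):
    d=get_image(n); cv2.imwrite(f"pics/{n}0.png",d["color"][:,:,::-1]); print(n,d["fx"],d["fy"],d["cx"],d["cy"],d["R"],d["t"])
o=get_obs(); print(o["time"],o["tool_pos"],o["eef_rot"],o["opening"])
E
```

```text
scene 494.32739107405257 494.32739107405257 313.11311386014535 198.83084412882488 [[-0.17765316  0.98406205  0.00782552]
 [ 0.82784421  0.15374116 -0.53947903]
 [-0.53208394 -0.08936184 -0.84196267]] [ 0.1056906  -0.39489733  1.45451704]
top 383.4415029182721 383.4415029182721 322.36604146142577 194.24483101335255 [[ 0.02515982 -0.99963031 -0.01030669]
 [-0.99635977 -0.02423482 -0.08173056]
 [ 0.08145056  0.01232549 -0.99660117]] [-0.00557878  0.52036853  0.82836295]
0.1 [ 0.29459371 -0.5788704   0.22157049] [[ 8.91188337e-01  4.53632748e-01 -8.23672175e-04]
 [ 4.53633493e-01 -8.91187081e-01  1.49680018e-03]
 [-5.50484209e-05 -1.70757615e-03 -9.99998541e-01]] 0.08683431852543322
```

View pics/scene0.png

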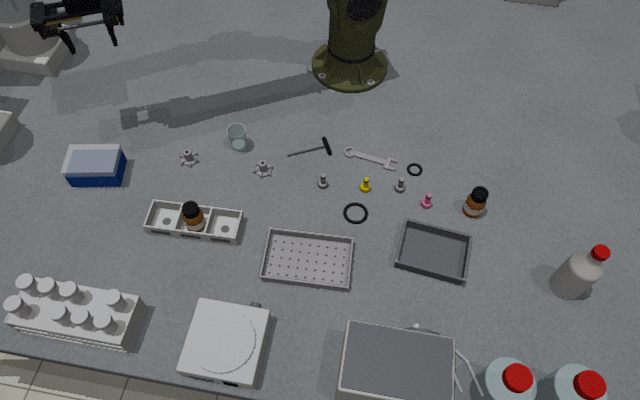

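View pics/top0.png

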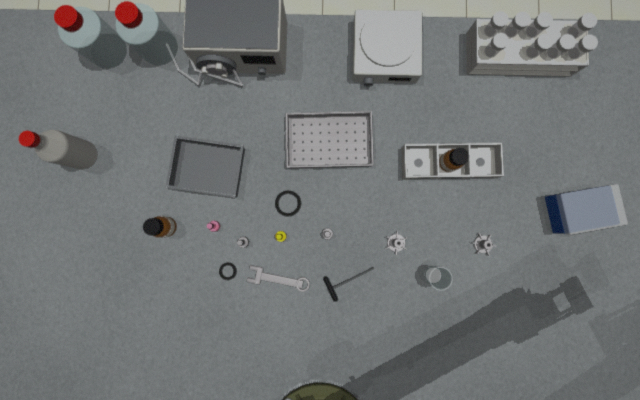

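Pictured. Top view:
- Grey plugs at (243,242) and (327,234); yellow look-alike at (281,237), pink at (213,226).
- Impellers at (396,242) and (484,243), with the beaker at (437,277).
- Loose bottle at (158,227); kept bottle in the carrier at (455,159).
- Tray at (329,140), bin at (207,167).

Things that could be mistaken for a plug: yellow (281,237) and pink (213,226). I choose the two grey ones. For the bottle, the kept one at (455,159) stays. Next is one close crop of both views.

```bash
cat > h.py <<'E'
from bench import *
import cv2, numpy as np
def ray(d,u,v,z):
    R,t=np.array(d["R"]),np.array(d["t"]); c=-R.T@t
    r=R.T@np.array([(u-d["cx"])/d["fx"],(v-d["cy"])/d["fy"],1]); s=(z-c[2])/r[2]; return c+s*r
def tri(ds,ps):
    A=[];b=[]
    for d,(u,v) in zip(ds,ps):
        R,t=np.array(d["R"]),np.array(d["t"]); c=-R.T@t
        r=R.T@np.array([(u-d["cx"])/d["fx"],(v-d["cy"])/d["fy"],1]); r/=np.linalg.norm(r)
        P=np.eye(3)-np.outer(r,r); A.append(P); b.append(P@c)
    return np.linalg.solve(sum(A),sum(b))
def proj(d,X):
    p=np.array(d["R"])@np.array(X)+np.array(d["t"]); return d["fx"]*p[0]/p[2]+d["cx"],d["fy"]*p[1]/p[2]+d["cy"]
E
python3 - <<'E'
from h import *
S=get_image("scene");T=get_image("top")
def bigc(d,x,y,w,hh,k):
    c=cv2.resize(d["color"][y:y+hh,x:x+w,::-1],None,fx=k,fy=k,interpolation=cv2.INTER_CUBIC); return cv2.convertScaleAbs(c,alpha=1.4)
def tiles(d,pts,k=8):
    out=[]
    for (u,v) in pts:
        out.append(bigc(d,u-10,v-10,20,20,k))
    return np.hstack(out)
Sp=[(189,157),(263,169),(323,181),(400,185),(475,202)]
Tp=[(484,243),(396,242),(327,234),(243,242),(158,227)]
cv2.imwrite("pics/c1.png",np.vstack([tiles(S,Sp),tiles(T,Tp)]))
for p in [(327,234),(243,242),(281,237),(213,226)]: print(T["color"][p[1]-2:p[1]+3,p[0]-2:p[0]+3].reshape(-1,3).mean(0))
names=["impR","impL","plugR","plugL","bottle"]
for n,s,t,z in zip(names,Sp,Tp,[.034,.034,.044,.044,.08]): print(n,ray(S,*s,z),ray(T,*t,z))
print("contours")
for nm,d in(("S",S),("T",T)):
    g=cv2.cvtColor(d["color"],cv2.COLOR_RGB2GRAY)
    # yellow/pink/black not needed; corners of containers
pts={"tray":[(285,114),(373,112),(373,167),(286,168)],"bin":[(176,138),(244,148),(237,197),(169,189)],"car":[(404,144),(502,144),(502,179),(404,179)]}
for k,v in pts.items():
    z={"tray":.027,"bin":.032,"car":.036}[k]
    P=np.array([ray(T,*p,z)[:2] for p in v]); print(k,P.round(4).tolist(),P.mean(0), [np.linalg.norm(P[i]-P[i-1]).round(3) for i in range(4)])
print("beaker",ray(T,440,279,0), ray(T,434,274,.06))
E
```

```text
[149.76 148.4  149.28]
[95.72 95.08 95.8 ]
[153.04 149.08  29.  ]
[121.08  75.04  91.56]
impR [ 0.43740812 -0.3409021   0.034     ] [ 0.42258374 -0.34305101  0.034     ]
impL [ 0.43961471 -0.15250844  0.034     ] [ 0.41988512 -0.15419177  0.034     ]
plugR [ 0.45479289 -0.0017539   0.044     ] [ 0.43347999 -0.00503477  0.044     ]
plugL [0.43276326 0.17956072 0.044     ] [0.41189924 0.17416502 0.044     ]
bottle [0.47363785 0.34497679 0.08      ] [0.43974945 0.34286246 0.08      ]
contours
tray [[0.6983, 0.0955], [0.7072, -0.1014], [0.583, -0.1032], [0.5762, 0.0892]] [ 0.64117543 -0.00494844] [np.float64(0.122), np.float64(0.197), np.float64(0.124), np.float64(0.193)]
bin [[0.637, 0.3357], [0.618, 0.1832], [0.5089, 0.194], [0.5228, 0.3447]] [0.57166271 0.26440119] [np.float64(0.115), np.float64(0.154), np.float64(0.11), np.float64(0.151)]
car [[0.6342, -0.1693], [0.6391, -0.3834], [0.5619, -0.3824], [0.5568, -0.1699]] [ 0.59798706 -0.27628855] [np.float64(0.077), np.float64(0.214), np.float64(0.077), np.float64(0.213)]
beaker [ 0.3393704  -0.25876661  0.        ] [ 0.35698463 -0.22870281  0.06      ]
```

View pics/c1.png

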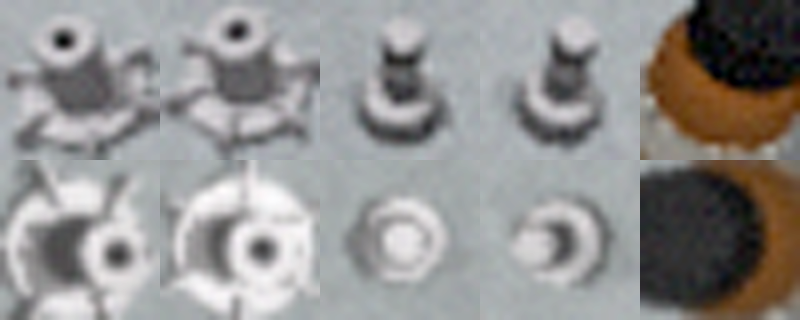

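The crop confirms two impellers, two bare-steel plugs and the loose bottle. The stem and hub tops are clear in both views, so I triangulate those.

Run:
```python
from h import *
S=get_image("scene");T=get_image("top")
for n,s,t in [("impR",(186.5,151.5),(488.1,244.4)),("impL",(262.1,162.5),(398.4,242.5)),("plugR",(323,174.6),(326.75,233.75)),("plugL",(401.4,178.9),(238.75,241.9))]:
    z=.034 if n[0]=="i" else .044
    X=tri((S,T),(s,t)); print(n,X.round(4),ray(S,*s,z).round(4),ray(T,*t,z).round(4))
def cap(d,x,y,r=16):
    c=d["color"][y-r:y+r,x-r:x+r].max(2); m=(c<50).astype("uint8")
    n,l,st,ce=cv2.connectedComponentsWithStats(m); i=1+st[1:,4].argmax(); return ce[i]+[x-r,y-r],st[i]
for n,s,t in [("bottle",(479,195),(154,227)),("kept",(191,210),(458,157))]:
    a,sa=cap(S,*s);b,sb=cap(T,*t); print(n,a,sa,b,sb,tri((S,T),(a,b)).round(4))
# container check in scene view
for n,P in [("tray",(.641,-.005,.027)),("bin",(.5717,.2644,.032)),("car",(.598,-.2763,.036))]: print(n,proj(S,P))
print("machine front edge",ray(T,285,75,.1),ray(T,215,78,.08),"scale",ray(T,355,82,.05))
```

```text
impR [ 0.4197 -0.3535  0.0306] [ 0.422  -0.3524  0.034 ] [ 0.4198 -0.3518  0.034 ]
impL [ 0.4188 -0.1599  0.0313] [ 0.4208 -0.1593  0.034 ] [ 0.4189 -0.1594  0.034 ]
plugR [ 0.434  -0.0048  0.0407] [ 0.4364 -0.0049  0.044 ] [ 0.434  -0.0045  0.044 ]
plugL [0.412  0.1828 0.0411] [0.4145 0.1814 0.044 ] [0.4119 0.1833 0.044 ]
bottle [479.14732143 194.67410714] [  8   8  17  17 224] [153.18545455 226.23272727] [  5   7  21  18 275] [0.441 0.359 0.065]
kept [190.26359833 209.71129707] [  7   7  18  18 239] [458.18450185 156.49077491] [  7   7  19  18 271] [ 0.6029 -0.2767  0.0693]
tray (np.float64(307.27174049453293), np.float64(253.38263755255056))
bin (np.float64(432.03109827901665), np.float64(244.5739907113714))
car (np.float64(194.12916432672222), np.float64(215.55465262045095))
machine front edge [0.75896987 0.08966256 0.1       ] [0.7573155  0.24046373 0.08      ] scale [ 0.7664499  -0.05834326  0.05      ]
```

Call:
send_rows(
  targets=[
    [[0.42,0.756,-0.3],0.79],
    [[0.42,0.756,-0.3],0.79],
    [[0.42,0.756,-0.3],0.79],
    [[0.42,0.756,-0.3],0.79],
    [[0.42,0.756,-0.3],0.79],
    [[0.42,0.756,-0.3],0.79],
    [[0.42,0.756,-0.3],0.79],
    [[0.42,0.756,-0.3],0.79],
    [[0.42,0.756,-0.3],0.79],
    [[0.42,0.756,-0.3],0.77],
    [[0,0,0],0],
    [[0,0,0],0],
  ],
  fingers=0.5,
)

```text
time: 1.5
tool_pos: [0.4209, -0.3524, 0.1326]
eef_rot: [[-0.0, 1.0, -0.0], [1.0, 0.0, -0.0], [-0.0, -0.0, -1.0]]
ft_force: [0.7, -1.3, 0.4]
opening: 0.0434
grip_force: 0.0
```

Call:
send_rows(
  targets=[
    [[0,0,-0.9],0],
    [[0,0,-0.9],0],
    [[0,0,-0.8],0],
    [[0,0,-0.5],0],
    [[0,0,-0.4],0],
    [[0,0,-0.2],0],
    [[0,0,-0.17],0],
    [[0,0,0],0],
  ],
)

```text
time: 2.3
tool_pos: [0.4209, -0.3527, 0.0165]
eef_rot: [[-0.0, 1.0, 0.0], [1.0, 0.0, -0.0], [-0.0, 0.0, -1.0]]
ft_force: [0.3, -0.3, 0.5]
opening: 0.0434
grip_force: 0.0
```

Call:
send_rows(
  targets=[
    [[0,0,0],0],
    [[0,0,0],0],
    [[0,0,0],0],
    [[0,0,0],0],
    [[0,0,0],0],
    [[0,0,0],0],
  ],
  fingers=0,
  grip_force=20,
)

```text
time: 2.9
tool_pos: [0.4208, -0.3527, 0.0168]
eef_rot: [[-0.0, 1.0, -0.0], [1.0, 0.0, -0.0], [-0.0, -0.0, -1.0]]
ft_force: [-1.4, -0.2, 3.1]
opening: 0.0194
grip_force: 20.0
```

Call:
send_rows(
  targets=[
    [[0,0,0.3],0],
    [[0,0,0.7],0],
    [[0,0,0.9],0],
    [[0,0,0.9],0],
    [[0.3,0.41,0.9],0],
    [[0.57,0.8,0],0],
    [[0.57,0.8,0],0],
    [[0.57,0.8,0],0],
    [[0.57,0.8,0],0],
    [[0.57,0.8,0],0],
    [[0.57,0.8,0],0],
    [[0.57,0.8,0],0],
    [[0.57,0.8,0],0],
    [[0.57,0.8,0],0],
    [[0.57,0.8,0],0],
    [[0.57,0.8,0],0],
    [[0.57,0.88,0],0],
    [[0,0,0],0],
    [[0,0,0],0],
  ],
)

```text
time: 4.8
tool_pos: [0.635, -0.0486, 0.1274]
eef_rot: [[-0.003, 1.0, -0.0], [1.0, 0.003, 0.0], [0.0, -0.0, -1.0]]
ft_force: [0.5, -1.2, -1.8]
opening: 0.0194
grip_force: 20.0
```

Call:
send_rows(
  targets=[
    [[0,0,-0.8],0],
    [[0,0,-0.8],0],
    [[0,0,-0.8],0],
    [[0,0,-0.5],0],
    [[0,0,-0.3],0],
    [[0,0,-0.2],0],
    [[0,0,-0.1],0],
    [[0,0,-0.03],0],
    [[0,0,-0.03],0],
    [[0,0,0],0],
  ],
)

```text
time: 5.8
tool_pos: [0.6354, -0.0498, 0.0213]
eef_rot: [[-0.0, 1.0, 0.001], [1.0, 0.0, -0.0], [-0.0, 0.001, -1.0]]
ft_force: [0.0, 0.5, -1.8]
opening: 0.0192
grip_force: 20.0
```

Call:
send_rows(
  targets=[
    [[0,0,-0.03],0],
    [[0,0,-0.02],0],
    [[0,0,-0.01],0],
    [[0,0,0],0],
  ],
)

```text
time: 6.2
tool_pos: [0.6354, -0.0498, 0.0199]
eef_rot: [[-0.0, 1.0, 0.001], [1.0, 0.0, -0.0], [-0.0, 0.001, -1.0]]
ft_force: [-2.0, 0.1, 5.3]
opening: 0.0191
grip_force: 20.0
```

Call:
send_rows(
  targets=[
    [[0,0,0],0],
    [[0,0,0],0],
    [[0,0,0],0],
    [[0,0,0.4],0],
    [[0,0,0.8],0],
    [[0,0,0.8],0],
    [[0,0,0.8],0],
    [[-0.8,-0.4,0.8],0],
    [[-0.8,-0.4,0],0],
    [[-0.8,-0.4,0],0],
    [[-0.8,-0.4,0],0],
    [[-0.8,-0.4,0],0],
    [[-0.8,-0.4,0],0],
    [[-0.8,-0.4,0],0],
    [[-0.8,-0.4,0],0],
    [[-0.8,-0.46,0],0],
    [[0,0,0],0],
    [[0,0,0],0],
  ],
  fingers=0.5,
)

```text
time: 8.0
tool_pos: [0.4194, -0.1598, 0.1278]
eef_rot: [[0.001, 1.0, 0.002], [1.0, -0.001, -0.001], [-0.001, 0.002, -1.0]]
ft_force: [0.1, 0.0, 0.3]
opening: 0.0434
grip_force: 0.0
```

Call:
send_rows(
  targets=[
    [[0,0,-0.9],0],
    [[0,0,-0.9],0],
    [[0,0,-0.8],0],
    [[0,0,-0.5],0],
    [[0,0,-0.3],0],
    [[0,0,-0.2],0],
    [[0,0,-0.1],0],
    [[0,0,0],0],
  ],
)

```text
time: 8.8
tool_pos: [0.4195, -0.1595, 0.0161]
eef_rot: [[-0.001, 1.0, 0.001], [1.0, 0.001, -0.0], [-0.0, 0.001, -1.0]]
ft_force: [-0.4, -0.2, 0.4]
opening: 0.0433
grip_force: 0.0
```

Call:
send_rows(
  targets=[
    [[0,0,0],0],
    [[0,0,0],0],
    [[0,0,0],0],
    [[0,0,0],0],
    [[0,0,0],0],
    [[0,0,0],0],
  ],
  fingers=0,
)

```text
time: 9.4
tool_pos: [0.419, -0.1598, 0.0161]
eef_rot: [[-0.0, 1.0, -0.0], [1.0, 0.0, -0.0], [-0.0, -0.0, -1.0]]
ft_force: [-0.9, -0.2, 5.2]
opening: 0.0194
grip_force: 20.0
```

Call:
send_rows(
  targets=[
    [[0,0,0.3],0],
    [[0,0,0.7],0],
    [[0,0,0.9],0],
    [[0,0,0.9],0],
    [[0.3,0.3,0.9],0],
    [[0.69,0.653,0],0],
    [[0.69,0.653,0],0],
    [[0.69,0.653,0],0],
    [[0.69,0.653,0],0],
    [[0.69,0.653,0],0],
    [[0.69,0.653,0],0],
    [[0.69,0.653,0],0],
    [[0.69,0.653,0],0],
    [[0.69,0.653,0],0],
    [[0.69,0.653,0],0],
    [[0,0,0],0],
    [[0,0,0],0],
  ],
)

```text
time: 11.1
tool_pos: [0.6348, 0.0459, 0.1266]
eef_rot: [[-0.002, 1.0, -0.001], [1.0, 0.002, 0.0], [0.0, -0.001, -1.0]]
ft_force: [-0.2, -0.7, -0.5]
opening: 0.0191
grip_force: 20.0
```

Call:
send_rows(
  targets=[
    [[0,0,-0.8],0],
    [[0,0,-0.8],0],
    [[0,0,-0.8],0],
    [[0,0,-0.5],0],
    [[0,0,-0.3],0],
    [[0,0,-0.2],0],
    [[0,0,-0.06],0],
    [[0,0,-0.03],0],
    [[0,0,0],0],
  ],
)

```text
time: 12.0
tool_pos: [0.6356, 0.0454, 0.023]
eef_rot: [[-0.0, 1.0, 0.001], [1.0, 0.0, -0.0], [-0.0, 0.001, -1.0]]
ft_force: [-0.7, -0.1, -0.4]
opening: 0.0198
grip_force: 20.0
```

Call:
send_rows(
  targets=[
    [[0,0,-0.03],0],
    [[0,0,-0.03],0],
    [[0,0,-0.03],0],
    [[0,0,-0.03],0],
    [[0,0,-0.01],0],
    [[0,0,0],0],
  ],
)

```text
time: 12.6
tool_pos: [0.6351, 0.0453, 0.0192]
eef_rot: [[-0.0, 1.0, 0.0], [1.0, 0.0, -0.0], [-0.0, 0.0, -1.0]]
ft_force: [-1.8, -1.1, 5.6]
opening: 0.0192
grip_force: 20.0
```

Call:
send_rows(
  targets=[
    [[0,0,0],0],
    [[0,0,0],0],
    [[0,0,0],0],
    [[0,0,0.4],0],
    [[0,0,0.8],0],
    [[0,0,0.8],0],
    [[0,0,0.8],0],
    [[-0.8,-0.2,0.8],0],
    [[-0.8,-0.2,0],0],
    [[-0.8,-0.2,0],0],
    [[-0.8,-0.2,0],0],
    [[-0.8,-0.2,0],0],
    [[-0.8,-0.2,0],0],
    [[-0.8,-0.2,0],0],
    [[-0.8,-0.2,0],0],
    [[-0.27,-0.08,0],0],
    [[0,0,0],0],
    [[0,0,0],0],
  ],
  fingers=0.45,
)

```text
time: 14.4
tool_pos: [0.4362, -0.0048, 0.127]
eef_rot: [[-0.001, 1.0, 0.002], [1.0, 0.001, -0.0], [-0.0, 0.002, -1.0]]
ft_force: [0.1, -0.7, -0.6]
opening: 0.0393
grip_force: 0.0
```

Run:
```python
from h import *
d=get_image("scene"); cv2.imwrite("pics/s2.png",cv2.resize(d["color"][120:300,120:500,::-1],None,fx=2,fy=2))
print(get_obs()["tool_pos"])
```

```text
[ 0.43621395 -0.00467322  0.12681557]
```

View pics/s2.png

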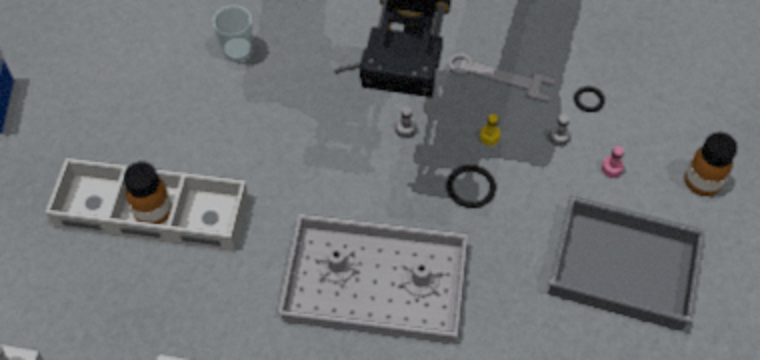

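Both impellers stand hub up in the tray, at crop pixels (338,262) and (421,275). The gripper is above the right-hand grey plug at (406,122). Next: the plugs.

Call:
send_rows(
  targets=[
    [[0,0,-0.9],0],
    [[0,0,-0.9],0],
    [[0,0,-0.8],0],
    [[0,0,-0.5],0],
    [[0,0,-0.3],0],
    [[0,0,-0.15],0],
    [[0,0,-0.07],0],
    [[0,0,0],0],
  ],
)

```text
time: 15.25
tool_pos: [0.4355, -0.005, 0.018]
eef_rot: [[-0.0, 1.0, 0.001], [1.0, 0.0, 0.0], [0.0, 0.001, -1.0]]
ft_force: [-0.1, -0.1, 0.1]
opening: 0.0396
grip_force: 0.0
```

Call:
send_rows(
  targets=[
    [[0,0,0],0],
    [[0,0,0],0],
    [[0,0,0],0],
    [[0,0,0],0],
    [[0,0,0],0],
    [[0,0,0],0],
  ],
  fingers=0,
)

```text
time: 15.85
tool_pos: [0.4349, -0.0052, 0.0178]
eef_rot: [[-0.0, 1.0, 0.0], [1.0, 0.0, -0.0], [-0.0, 0.0, -1.0]]
ft_force: [-1.5, 0.5, 1.1]
opening: 0.0117
grip_force: 20.0
```

Call:
send_rows(
  targets=[
    [[0,0,0.3],0],
    [[0,0,0.7],0],
    [[0,0,0.9],0],
    [[0,0,0.9],0],
    [[0,0,0.8],0],
    [[0.44,0.797,0],0],
    [[0.44,0.797,0],0],
    [[0.44,0.797,0],0],
    [[0.44,0.797,0],0],
    [[0.44,0.797,0],0],
    [[0.44,0.797,0],0],
    [[0.44,0.797,0],0],
    [[0.44,0.797,0],0],
    [[0.44,0.797,0],0],
    [[0.44,0.797,0],0],
    [[0,0,0],0],
    [[0,0,0],0],
  ],
)

```text
time: 17.55
tool_pos: [0.5665, 0.2343, 0.1257]
eef_rot: [[-0.001, 1.0, -0.001], [1.0, 0.001, -0.0], [-0.0, -0.001, -1.0]]
ft_force: [-0.6, -0.5, -1.3]
opening: 0.0111
grip_force: 20.0
```

Call:
send_rows(
  targets=[
    [[0,0,-0.8],0],
    [[0,0,-0.8],0],
    [[0,0,-0.8],0],
    [[0,0,-0.5],0],
    [[0,0,-0.3],0],
    [[0,0,-0.15],0],
    [[0,0,-0.05],0],
    [[0,0,-0.03],0],
    [[0,0,0],0],
  ],
)

```text
time: 18.45
tool_pos: [0.5674, 0.2343, 0.0236]
eef_rot: [[-0.0, 1.0, 0.001], [1.0, 0.0, 0.0], [0.0, 0.001, -1.0]]
ft_force: [1.3, 0.3, -0.1]
opening: 0.0113
grip_force: 20.0
```

Call:
send_rows(
  targets=[
    [[0,0,-0.03],0],
    [[0,0,-0.03],0],
    [[0,0,-0.02],0],
    [[0,0,-0.01],0],
    [[0,0,0],0],
  ],
)

```text
time: 18.95
tool_pos: [0.5671, 0.2341, 0.0208]
eef_rot: [[-0.0, 1.0, 0.001], [1.0, 0.0, -0.0], [-0.0, 0.001, -1.0]]
ft_force: [-2.0, 0.5, 4.7]
opening: 0.0112
grip_force: 20.0
```

Call:
send_rows(
  targets=[
    [[0,0,0],0],
    [[0,0,0],0],
    [[0,0,0],0],
    [[0,0,0.4],0],
    [[0,0,0.8],0],
    [[0,0,0.8],0],
    [[0,0,0.8],0],
    [[0,0,0.8],0],
    [[-0.8,-0.27,0],0],
    [[-0.8,-0.27,0],0],
    [[-0.8,-0.27,0],0],
    [[-0.8,-0.27,0],0],
    [[-0.8,-0.27,0],0],
    [[-0.8,-0.27,0],0],
    [[-0.34,-0.12,0],0],
    [[0,0,0],0],
    [[0,0,0],0],
  ],
  fingers=0.45,
)

```text
time: 20.65
tool_pos: [0.4135, 0.182, 0.1289]
eef_rot: [[-0.0, 1.0, 0.002], [1.0, 0.0, -0.0], [-0.0, 0.002, -1.0]]
ft_force: [-0.3, -0.8, -0.1]
opening: 0.0393
grip_force: 0.0
```

Call:
send_rows(
  targets=[
    [[0,0,-0.9],0],
    [[0,0,-0.9],0],
    [[0,0,-0.8],0],
    [[0,0,-0.5],0],
    [[0,0,-0.3],0],
    [[0,0,-0.15],0],
    [[0,0,-0.07],0],
    [[0,0,0],0],
  ],
)

```text
time: 21.45
tool_pos: [0.4133, 0.1821, 0.0199]
eef_rot: [[-0.0, 1.0, 0.001], [1.0, 0.0, 0.0], [0.0, 0.001, -1.0]]
ft_force: [0.1, -0.5, -0.1]
opening: 0.0389
grip_force: 0.0
```

Call:
send_rows(
  targets=[
    [[0,0,-0.06],0],
    [[0,0,0],0],
    [[0,0,0],0],
    [[0,0,0],0],
    [[0,0,0],0],
    [[0,0,0],0],
    [[0,0,0],0],
  ],
  fingers=0,
)

```text
time: 22.15
tool_pos: [0.4128, 0.1818, 0.0178]
eef_rot: [[-0.0, 1.0, 0.0], [1.0, 0.0, -0.0], [-0.0, 0.0, -1.0]]
ft_force: [-0.7, -0.1, 1.2]
opening: 0.0117
grip_force: 20.0
```

Call:
send_rows(
  targets=[
    [[0,0,0.3],0],
    [[0,0,0.7],0],
    [[0,0,0.9],0],
    [[0,0,0.9],0],
    [[0,0,0.8],0],
    [[0.676,0.467,0],0],
    [[0.676,0.467,0],0],
    [[0.676,0.467,0],0],
    [[0.676,0.467,0],0],
    [[0.676,0.467,0],0],
    [[0.676,0.467,0],0],
    [[0.676,0.467,0],0],
    [[0.676,0.467,0],0],
    [[0,0,0],0],
    [[0,0,0],0],
  ],
)

```text
time: 23.65
tool_pos: [0.5745, 0.2941, 0.1257]
eef_rot: [[-0.001, 1.0, -0.001], [1.0, 0.001, 0.0], [0.0, -0.001, -1.0]]
ft_force: [-0.8, 1.0, -0.9]
opening: 0.011
grip_force: 20.0
```

Call:
send_rows(
  targets=[
    [[0,0,-0.8],0],
    [[0,0,-0.8],0],
    [[0,0,-0.8],0],
    [[0,0,-0.5],0],
    [[0,0,-0.3],0],
    [[0,0,-0.15],0],
    [[0,0,-0.05],0],
    [[0,0,-0.03],0],
    [[0,0,0],0],
  ],
)

```text
time: 24.55
tool_pos: [0.5754, 0.2942, 0.0236]
eef_rot: [[-0.0, 1.0, 0.001], [1.0, 0.0, 0.0], [0.0, 0.001, -1.0]]
ft_force: [0.2, 0.2, -1.6]
opening: 0.011
grip_force: 20.0
```

Call:
send_rows(
  targets=[
    [[0,0,-0.03],0],
    [[0,0,-0.03],0],
    [[0,0,-0.02],0],
    [[0,0,-0.01],0],
    [[0,0,0],0],
  ],
)

```text
time: 25.05
tool_pos: [0.5751, 0.294, 0.0208]
eef_rot: [[-0.0, 1.0, 0.001], [1.0, 0.0, -0.0], [-0.0, 0.001, -1.0]]
ft_force: [-1.3, -0.5, 5.2]
opening: 0.0112
grip_force: 20.0
```

Call:
send_rows(
  targets=[
    [[0,0,0],0],
    [[0,0,0],0],
    [[0,0,0],0],
    [[0,0,0.4],0],
    [[0,0,0.8],0],
    [[0,0,0.9],0],
    [[0,0,0.9],0],
    [[0,0,0.9],0],
    [[0,0,0.6],0],
  ],
  fingers=0.45,
)

```text
time: 25.95
tool_pos: [0.5756, 0.2947, 0.1583]
eef_rot: [[-0.001, 1.0, 0.003], [1.0, 0.001, 0.001], [0.001, 0.003, -1.0]]
ft_force: [0.3, -1.0, -1.8]
opening: 0.0391
grip_force: 0.0
```

Call:
send_rows(
  targets=[
    [[-0.74,0.36,0],0],
    [[-0.74,0.36,0],0],
    [[-0.74,0.36,0],0],
    [[-0.74,0.36,0],0],
    [[-0.74,0.36,0],0],
    [[-0.74,0.36,0],0],
    [[0,0,0],0],
    [[0,0,0],0],
    [[0,0,0],0],
  ],
  fingers=0.8,
)

```text
time: 26.85
tool_pos: [0.4428, 0.358, 0.1553]
eef_rot: [[0.001, 1.0, 0.001], [1.0, -0.001, -0.0], [-0.0, 0.001, -1.0]]
ft_force: [0.5, -1.0, -0.6]
opening: 0.0694
grip_force: 0.0
```

Run:
```python
from h import *
d=get_image("scene"); cv2.imwrite("pics/s3.png",cv2.resize(d["color"][130:300,360:540,::-1],None,fx=3,fy=3))
print(get_obs()["tool_pos"],proj(d,(.442,.3585,.08)),proj(d,(.442,.3585,0)))
```

```text
[0.44288527 0.35791774 0.15512835] (np.float64(481.09600621945464), np.float64(191.3130175541557)) (np.float64(471.3054744547252), np.float64(209.70830463771426))
```

View pics/s3.png

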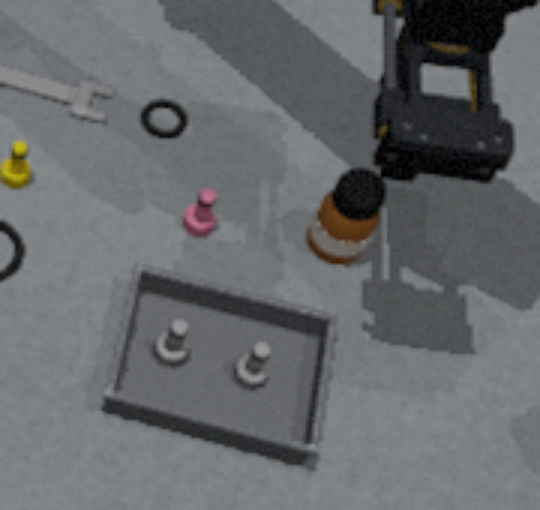

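Both plugs stand in the bin, at crop pixels (172,342) and (254,362). The bottle cap is at (360,188), where expected.

Call:
send_rows(
  targets=[
    [[0,0,-0.9],0],
    [[0,0,-0.9],0],
    [[0,0,-0.7],0],
    [[0,0,-0.5],0],
    [[0,0,-0.3],0],
    [[0,0,-0.15],0],
    [[0,0,0],0],
    [[0,0,0],0],
  ],
)

```text
time: 27.7
tool_pos: [0.4423, 0.3592, 0.0524]
eef_rot: [[-0.0, 1.0, 0.001], [1.0, 0.0, 0.001], [0.001, 0.001, -1.0]]
ft_force: [0.3, 0.1, 0.6]
opening: 0.0699
grip_force: 0.0
```

Call:
send_rows(
  targets=[
    [[0,0,0],0],
    [[0,0,0],0],
    [[0,0,0],0],
    [[0,0,0],0],
    [[0,0,0],0],
    [[0,0,0],0],
  ],
  fingers=0,
)

```text
time: 28.3
tool_pos: [0.4417, 0.3587, 0.0516]
eef_rot: [[-0.0, 1.0, 0.0], [1.0, 0.0, -0.0], [-0.0, 0.0, -1.0]]
ft_force: [0.3, 0.1, 0.3]
opening: 0.0354
grip_force: 20.0
```

Call:
send_rows(
  targets=[
    [[0,0,0.3],0],
    [[0,0,0.6],0],
    [[0,0,0.9],0],
    [[0,0,0.9],0],
    [[0,0,0.9],0],
    [[0,0,0.5],0],
    [[0.215,-0.783,0],0],
    [[0.215,-0.783,0],0],
    [[0.215,-0.783,0],0],
    [[0.215,-0.783,0],0],
    [[0.215,-0.783,0],0],
    [[0.215,-0.783,0],0],
    [[0.215,-0.783,0],0],
    [[0.215,-0.783,0],0],
    [[0.215,-0.783,0],0],
    [[0.215,-0.783,0],0],
    [[0.215,-0.783,0],0],
    [[0.215,-0.783,0],0],
  ],
)

```text
time: 30.1
tool_pos: [0.519, 0.0758, 0.1744]
eef_rot: [[-0.0, 1.0, -0.0], [1.0, 0.0, -0.0], [-0.0, -0.0, -1.0]]
ft_force: [1.4, 0.4, -1.6]
opening: 0.0349
grip_force: 20.0
```

Call:
send_rows(
  targets=[
    [[0.215,-0.783,0],0],
    [[0.215,-0.783,0],0],
    [[0.215,-0.783,0],0],
    [[0.215,-0.783,0],0],
    [[0.215,-0.783,0],0],
    [[0.215,-0.783,0],0],
    [[0.215,-0.783,0],0],
    [[0.215,-0.783,0],0],
    [[0.215,-0.783,0],0],
    [[0.215,-0.783,0],0],
    [[0.215,-0.783,0],0],
    [[0.215,-0.783,0],0],
    [[0,0,0],0],
    [[0,0,0],0],
    [[0,0,0],0],
  ],
)

```text
time: 31.6
tool_pos: [0.5965, -0.2035, 0.1744]
eef_rot: [[-0.002, 1.0, -0.0], [1.0, 0.002, 0.001], [0.001, -0.0, -1.0]]
ft_force: [-0.2, 0.0, -1.2]
opening: 0.0351
grip_force: 20.0
```

Call:
send_rows(
  targets=[
    [[0,-0.07,-0.7],0],
    [[0,0,-0.7],0],
    [[0,0,-0.7],0],
    [[0,0,-0.6],0],
    [[0,0,-0.5],0],
    [[0,0,-0.3],0],
    [[0,0,-0.2],0],
    [[0,0,-0.07],0],
    [[0,0,-0.03],0],
    [[0,0,0],0],
  ],
)

```text
time: 32.6
tool_pos: [0.597, -0.2073, 0.0612]
eef_rot: [[-0.0, 1.0, 0.001], [1.0, 0.0, -0.0], [-0.0, 0.001, -1.0]]
ft_force: [0.3, -0.6, -0.7]
opening: 0.0355
grip_force: 20.0
```

Call:
send_rows(
  targets=[
    [[0,0,-0.04],0],
    [[0,0,-0.04],0],
    [[0,0,-0.04],0],
    [[0,0,-0.03],0],
    [[0,0,-0.03],0],
    [[0,0,-0.02],0],
    [[0,0,0],0],
  ],
)

```text
time: 33.3
tool_pos: [0.5966, -0.2074, 0.0556]
eef_rot: [[-0.0, 1.0, 0.0], [1.0, 0.0, -0.001], [-0.001, 0.0, -1.0]]
ft_force: [-2.6, 0.6, 7.1]
opening: 0.0356
grip_force: 20.0
```

Contact on the carrier floor. Next I release, lift clear and check.

Call:
send_rows(
  targets=[
    [[0,0,0],0],
    [[0,0,0],0],
    [[0,0,0],0],
    [[0,0,0],0],
    [[0,0,0.3],0],
    [[0,0,0.8],0],
    [[0,0,0.9],0],
    [[0,0,0.9],0],
    [[0,0,0.9],0],
    [[-0.5,0,0.9],0],
    [[-0.9,0,0],0],
    [[-0.9,0,0],0],
    [[-0.9,0,0],0],
    [[-0.9,0,0],0],
    [[0,0,0],0],
    [[0,0,0],0],
  ],
  fingers=0.7,
)

```text
time: 34.9
tool_pos: [0.4738, -0.2075, 0.1965]
eef_rot: [[0.0, 1.0, 0.002], [1.0, -0.0, -0.001], [-0.001, 0.002, -1.0]]
ft_force: [-0.1, -1.0, 0.7]
opening: 0.061
grip_force: 0.0
```

Run:
```python
from h import *
d=get_image("scene"); cv2.imwrite("pics/s4.png",cv2.resize(d["color"][100:300,120:500,::-1],None,fx=2,fy=2))
o=get_obs(); print(o["time"],o["tool_pos"],o["ft_force"])
```

```text
34.95 [ 0.47441101 -0.20716216  0.19638026] [0.26029565 0.08424414 0.13616274]
```

View pics/s4.png

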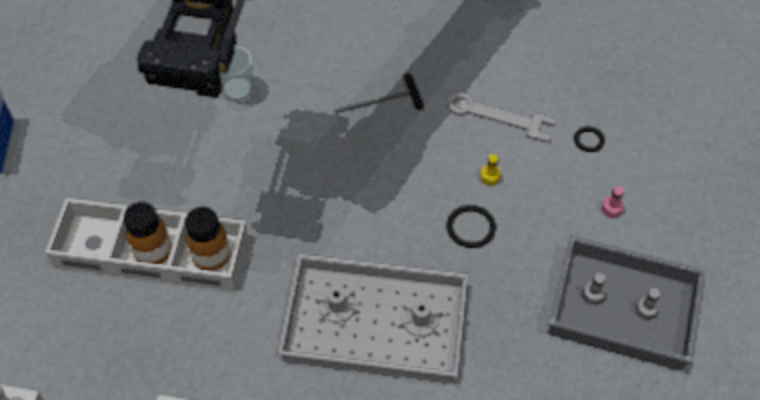

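Everything is in place: both bottles upright at (145,235) and (207,240), impellers at (338,300) and (421,315), plugs at (597,288) and (650,303), and the beaker unmoved at (237,75).

```bash
python3 -c "
from bench import *
print(job_done())"
```

```text
the job is handed in; nothing more can be done
None
```

The job is handed in after about 35 s of robot time: both impellers are hub up in the tray, both plugs are on their heads in the bin, and the bottle is upright in a free bay beside the kept one. In the last picture the beaker, the kept bottle and the look-alikes were still in place.

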